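# Sound the middle-sized bell

## Task

Three clock bells stand on the bench, each on its own stand with a black key. Try the middle-sized bell: with the fingertips gently press its key down as far as it goes, let it spring back up, then draw the hand well back above the stands. Leave the other two stands and everything else on the bench untouched, and do not lift or shove the bell's own stand.

Things in the scene. Friction and masses are not known exactly. Their poses are not given: they have to be found in the camera images.
- bell_middle: Bell stand: pale wooden base 215 (x) x 100 (y) x 18 mm, loose, about 1.2 kg. Origin at its underside, z up; base from x = -97 to +117 mm. Key at the -x end, which faces roughly to the robot; brass bell, a dome open below, at the +x end. Bell 68 mm across, centred at x = +54 mm, lip 69 mm and top 95 mm above the bench.
- bell_middle_key_pad (a point): Centre of the top face of the black key pad (30 x 30 x 8 mm) of the middle-sized stand; at rest 58 mm above the bench and 78 mm from the stand's origin towards -x. The pad is on a lever pivoted 53 mm further towards the bell and moves almost straight down when pressed. All three keys are alike. The point moves with the key.
- bell_middle_key (a joint): Tilt of the middle-sized stand's key, rad: 0 at rest (up), grows as the pad is pressed, 0.24 at the stop: pad 13 mm down, the little hammer at the lever's other end at the bell's lip. About 1 N starts it, 5 N holds it at the stop; it springs back up when let go.
- bell_small: Bell stand: pale wooden base 215 (x) x 100 (y) x 18 mm, loose, about 1.2 kg. Origin at its underside, z up; base from x = -97 to +117 mm. Key at the -x end, which faces roughly to the robot; brass bell, a dome open below, at the +x end. Bell 48 mm across, centred at x = +44 mm, lip 69 mm and top 89 mm above the bench.
- bell_small_key_pad (a point): Centre of the top face of the black key pad (30 x 30 x 8 mm) of the small stand; at rest 58 mm above the bench and 78 mm from the stand's origin towards -x. The pad is on a lever pivoted 53 mm further towards the bell and moves almost straight down when pressed. All three keys are alike. The point moves with the key.
- bell_small_key (a joint): Tilt of the small stand's key, rad: 0 at rest (up), grows as the pad is pressed, 0.24 at the stop: pad 13 mm down, the little hammer at the lever's other end at the bell's lip. About 1 N starts it, 5 N holds it at the stop; it springs back up when let go.
- bell_large: Bell stand: pale wooden base 215 (x) x 100 (y) x 18 mm, loose, about 1.2 kg. Origin at its underside, z up; base from x = -97 to +117 mm. Key at the -x end, which faces roughly to the robot; brass bell, a dome open below, at the +x end. Bell 90 mm across, centred at x = +65 mm, lip 69 mm and top 102 mm above the bench.
- bell_large_key_pad (a point): Centre of the top face of the black key pad (30 x 30 x 8 mm) of the large stand; at rest 58 mm above the bench and 78 mm from the stand's origin towards -x. The pad is on a lever pivoted 53 mm further towards the bell and moves almost straight down when pressed. All three keys are alike. The point moves with the key.
- bell_large_key (a joint): Tilt of the large stand's key, rad: 0 at rest (up), grows as the pad is pressed, 0.24 at the stop: pad 13 mm down, the little hammer at the lever's other end at the bell's lip. About 1 N starts it, 5 N holds it at the stop; it springs back up when let go.
- glue: White plastic glue bottle, 56 mm across, 150 mm tall, standing loose; origin at the centre of its underside. A bystander.
- jar: Glass jar with a steel lid, 68 mm across, 85 mm tall, standing loose; origin at the centre of its underside. A bystander.
- screwdriver: Screwdriver lying loose on the bench between the robot and the stands; origin under its middle, handle towards its own -x. A bystander.
Mind the look-alikes: they are no part of the job. Leave any blue look-alike of the bell_large alone.

How it is judged:
On the way, in this order (a step that is already met when the one before it is completed fails the run):
1. the middle-sized bell's key is pressed down by the fingers, to 0.19 rad or more of its 0.24 (value of joint bell_middle_key above 0.19 rad and contact force between the fingers and bell_middle_key above 0.5 N), for 0.05 s.
2. the key is let go and has sprung back up (below 0.04 rad) (value of joint bell_middle_key below 0.04 rad and contact force between the fingers and bell_middle_key below 0.1 N), for 0.1 s.
At the end, for the whole second after the job is handed in: The middle-sized bell's key is back up (below 0.04 rad), the tool point is more than 80 mm from its pad, the other keys are up, and all stands and bystanders are at rest, upright and within 15 mm of where they began (value of joint each of bell_middle_key, bell_small_key, bell_large_key below 0.04 rad and distance between the grasp point and bell_middle_key_pad above 0.08 m and distance of each of bell_middle, bell_small, bell_large, glue, jar, screwdriver from where it was at the start of the episode below 0.015 m and angle between each of bell_middle, bell_small, bell_large, glue, jar's own z axis and vertical below 0.1 rad and linear speed of each of bell_middle, bell_small, bell_large, glue, jar, screwdriver below 0.02 m/s); the robot touches nothing.
It fails at once if the key is pressed harder than 25 N (contact force between anything else and bell_middle_key above 25 N).
It fails at once if the middle-sized bell's stand is shoved, lifted or tipped (moved over 15 mm, or tilted over 0.1 rad, or raised over 6 mm) (distance of bell_middle from where it was at the start of the episode above 0.015 m or angle between bell_middle's own z axis and vertical above 0.1 rad or height (world z) of bell_middle above 0.006 m).
It fails at once if the robot touches another bell stand (over 1 N) or moves its key (over 0.06 rad) (contact force between any of the arm, the fingers and bell_small above 1 N or value of joint any of bell_small_key, bell_large_key above 0.06 rad or contact force between any of the arm, the fingers and bell_large above 1 N).
It fails at once if a bystander is touched (over 1 N) or moved over 15 mm (contact force between any of the arm, the fingers and glue above 1 N or distance of any of glue, jar, screwdriver from where it was at the start of the episode above 0.015 m or contact force between any of the arm, the fingers and jar above 1 N or contact force between any of the arm, the fingers and screwdriver above 1 N).
It also fails if it takes over 32 s, if anything falls off the work surface, if the arm or the gripper's body presses on something with over 40 N, if the wrist force passes 120 N, or if a joint passes its speed limit or range.

## Robot

A 7-joint arm with a two-finger parallel gripper is mounted at the origin on the work surface. World frame = base frame: x ahead of the robot, y to its left, z up, the work surface at z = 0. Lengths are in m, angles in rad, forces in N, time in s.
With the tool pointing down it reaches from about 0.425 to 0.925 m from the base axis. Payload 6.8 kg.
Tool frame: the origin (TCP) lies between the finger pads, 19 mm behind the fingertips; this is the grasp point; z points along the fingers, y is the line along which they close (so a half turn about z gives the same grasp; the last joint's range is limited). The gripper opens to 85 mm and grips with 20 to 120 N. Pads are 22 mm wide; open, the fingers measure 114 mm over their backs; the gripper's body (76 mm by 85 mm) begins 54 mm behind the grasp point. The pads swing forward as they close: fully open they stand 13 mm farther back than shut.
Start: joints at [-1.338, 0.477, 0.022, 1.555, -0.011, 1.109, -0.083], TCP at [0.226, 0.636, 0.25] pointing down, gripper open.
Joint ranges: [-2.96, 2.96], [-0.34, 2.1], [-1.41, 1.46], [0.24, 2.44], [-1.37, 4.51], [0.17, 1.92], [-2.96, 2.96]. Speed limits (rad/s): [2.39, 2.39, 3.14, 3.14, 3.14, 3.14, 3.14].

## Interface

Orientations are given as a unit quaternion [x, y, z, w].
In Python, from rig import manip gives the robot as it stands. Calls block until the motion is done:
- manip.move_pose(position, orientation): joint-space move of the TCP to a pose.
- manip.move_linear(position, orientation=None, speed=0.15, force_limit=None): straight line of the TCP; orientation=None keeps the orientation; speed is the mean speed in m/s. With force_limit (N) it stops when the force on the tool has changed by that much, and returns True; else False.
- manip.movej(angles): joint-space move.
- manip.command_gripper(opening, effort=None): opening from 0.0 (shut) to 1.0 (fully open); effort is the grip in N (None keeps the last); returns when the fingers have stopped.
- manip.wait(seconds).
- manip.inverse_kinematics(position, orientation): joint angles nearest the present ones, or None.
- manip.sense(): the state.
- manip.read_camera(name): name is "scene" or "top"; returns the picture (384x512x3 uint8, red, green, blue); there is no depth.
- manip.calibration(name): a dict with "K" (3x3 intrinsics, pixels), "D" ([k1, k2, p1, p2, k3] as OpenCV has them; the pictures are not rectified), "world_to_cam" (4x4, takes a point from world to camera coordinates). Camera axes: x right, y up, looking along -z (the intrinsics and any distortion apply to the point x, -y, -z); pixel columns grow to the right and rows downward; lengths in m; the calibration is good to about 2 mm. A picture is of the moment at which its call begins. calibration takes no time and is no camera call.
A pose or a line that the arm cannot do raises manip.PlanningError and nothing moves.
- manip.hand_in(): hands the job in; it is judged then, once.
The state is a dict: "time": time; "joint_pos": joint angles; "qvel": joint speeds; "effort": joint torques, N m; "tcp_pos": TCP position; "tool_rot": TCP orientation; "force": force on the tool from outside, world axes, zero at the start; "ft_torque": the same for the moment, N m; "finger_gap": opening from 0.0 (shut) to 1.0 (fully open); "gripper_force": force on a finger pad.
Only numpy, scipy, OpenCV 4.12 (cv2) and the standard library are available. Lean on these libraries where they do the work, as an engineer would, in place of code of your own. Each camera call takes 0.05 s, during which the arm holds its last target. There are 200 camera calls.

## Working session

There is one attempt and no reset: what is moved stays moved. The work goes in short steps, each a Python script; the robot and the scene stay as the last script left them, time stands still between calls to the robot, and variables do not carry over. Pictures are saved under pics/ and viewed, at most 10 in all, crops included, and the job is handed in when it is done.

```bash
mkdir -p pics; python3 - <<'E'
from rig import manip
import cv2,numpy as np
for n in("scene","top"):
    cv2.imwrite(f"pics/{n}0.png",manip.read_camera(n)[:,:,::-1])
    c=manip.calibration(n);print(n,c["K"],c["D"],np.round(c["world_to_cam"],3))
s=manip.sense();print(s["time"],s["tcp_pos"],s["tool_rot"],s["force"])
E
```

```text
scene [[360.41968206   0.         255.20846703]
 [  0.         360.41968206 191.65290697]
 [  0.           0.           1.        ]] [-0.11623995  0.          0.          0.          0.        ] [[ 0.899  0.437  0.005 -0.41 ]
 [-0.37   0.755  0.542  0.115]
 [ 0.233 -0.489  0.841 -1.378]
 [ 0.     0.     0.     1.   ]]
top [[373.6369992    0.         258.50052249]
 [  0.         373.6369992  189.95473693]
 [  0.           0.           1.        ]] [-0.11193529  0.          0.          0.          0.        ] [[-0.025 -1.    -0.005  0.018]
 [ 0.997 -0.026  0.068 -0.431]
 [-0.068 -0.003  0.998 -1.114]
 [ 0.     0.     0.     1.   ]]
0.1 [0.22548123 0.63568814 0.24911767] [ 1.69586555e-01  9.85514940e-01 -8.36040377e-04 -6.89924486e-05] [-0.5543774   0.3285067   0.05766712]
```

View pics/top0.png

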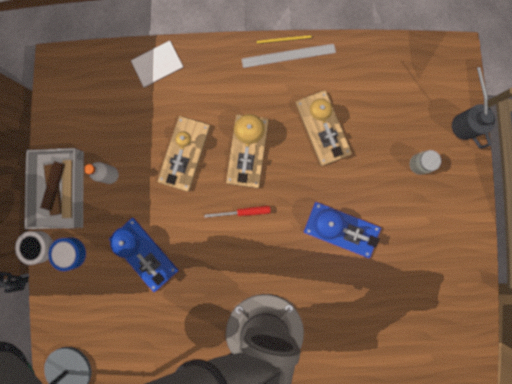

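View pics/scene0.png

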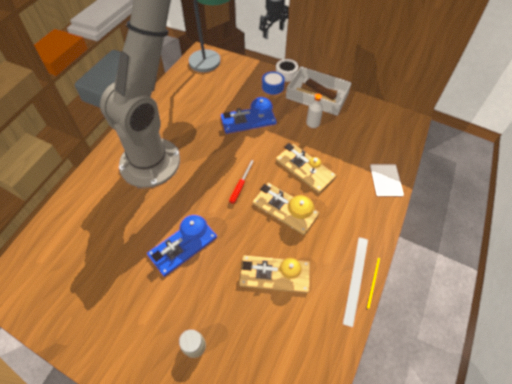

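The top view shows three wooden stands, with bells at (183,139), (248,129) and (321,108). The two blue ones at (124,242) and (330,224) are look-alikes. By apparent size, the right one (321,108) should be the middle bell, with its key near (340,155). I'll check this by measuring and with a crop.

```bash
cat > h.py <<'E'
import cv2,numpy as np
from rig import manip
def ray(n,uv,z):
    c=manip.calibration(n);T=np.array(c["world_to_cam"]);R,t=T[:3,:3],T[:3,3]
    p=cv2.undistortPoints(np.array(uv,float).reshape(-1,1,2),np.array(c["K"]),np.array(c["D"])).reshape(-1,2)
    d=np.c_[p[:,0],-p[:,1],-np.ones(len(p))]@R; o=-R.T@t
    return o+d*((z-o[2])/d[:,2])[:,None]
def proj(n,P):
    c=manip.calibration(n);T=np.array(c["world_to_cam"]);F=np.diag([1,-1,-1.])
    rv=cv2.Rodrigues(F@T[:3,:3])[0]
    return cv2.projectPoints(np.array(P,float).reshape(-1,1,3),rv,F@T[:3,3],np.array(c["K"]),np.array(c["D"]))[0].reshape(-1,2)
E
python3 - <<'E'
from h import *
im=cv2.imread("pics/top0.png");hsv=cv2.cvtColor(im,cv2.COLOR_BGR2HSV)
for b in((183,139),(248,129),(321,108)): print(b,hsv[b[1],b[0]])
print("wood",hsv[150,308],hsv[180,232],"bench",hsv[100,250],"pad",hsv[155,341])
H,S,V=cv2.split(hsv)
m=((H>=18)&(H<=32)&(S>150)&(V>100)).astype(np.uint8)
n,l,st,ce=cv2.connectedComponentsWithStats(m)
for i in range(1,n):
    if st[i,4]>60:
        r=cv2.minEnclosingCircle(np.argwhere(l==i)[:,::-1].astype(np.float32))
        print("bell",st[i],ce[i],"area-diam mm",2*np.sqrt(st[i,4]/np.pi)*(1.11-.07)/.3736*1, "enc",r)
k=(V<55).astype(np.uint8); k[:, :150]=0;k[:,360:]=0;k[:130]=0;k[195:]=0
n,l,st,ce=cv2.connectedComponentsWithStats(k)
for i in range(1,n):
    if st[i,4]>15: print("dark",st[i],ce[i],ray("top",ce[i],.058)[0])
c=cv2.resize(im[80:200,150:360],None,fx=3.8,fy=3.8,interpolation=cv2.INTER_CUBIC);cv2.imwrite("pics/crop1.png",c)
E
```

```text
(183, 139) [ 16  72 169]
(248, 129) [ 19 126 208]
(321, 108) [ 16  49 172]
wood [ 12 133 148] [ 17 112 194] bench [ 13 147 154] pad [ 17 103 114]
bell [256  35  56   9 196] [283.25        38.86734694] area-diam mm 43.97537653348679 enc ((283.5, 39.0), 27.663251876831055)
dark [168 175   8   8  41] [171.07317073 178.75609756] [0.46786795 0.26204456 0.058     ]
```

View pics/crop1.png

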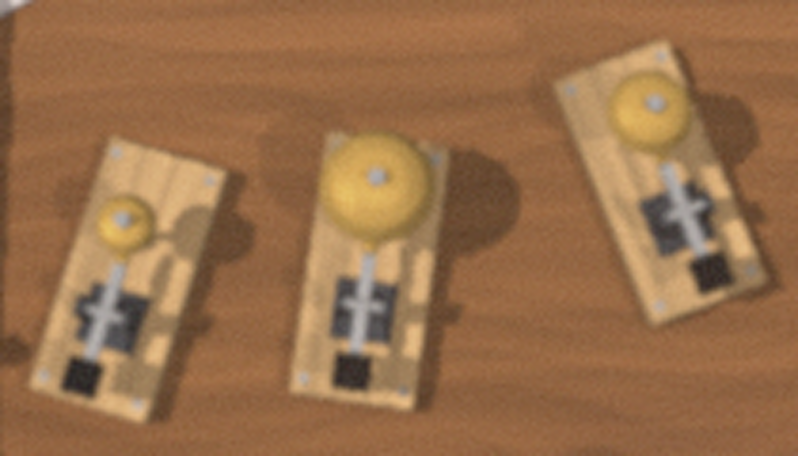

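Crop of the top view: the bell diameters are about 58, 112 and 82 px at (125,222), (377,186) and (651,110). That ratio matches 48/90/68 mm, so the middle-sized bell is the right-hand stand. Its pad is at crop (711,272), which is full-image (337,151.6).

```bash
python3 - <<'E'
from h import *
pad=ray("top",(337.1,151.4),.058)[0];bell=ray("top",(322.2,106.9),.095)[0]
d=(bell-pad)[:2];print(pad,bell,np.linalg.norm(d),"expect .132",np.degrees(np.arctan2(d[1],d[0])))
print("scene px",proj("scene",[pad,bell]))
for z in(.2,.11):
  for a in range(0,180,30):
    q=[np.cos(np.radians(a/2)),np.sin(np.radians(a/2)),0,0]
    j=manip.inverse_kinematics([*pad[:2],z],q); print(z,a,None if j is None else np.round(j,2))
im=cv2.imread("pics/scene0.png");c=im[240:310,225:325];cv2.imwrite("pics/crop2.png",cv2.resize(c,None,fx=6,fy=6,interpolation=cv2.INTER_CUBIC))
E
```

```text
[ 0.53597384 -0.22745677  0.058     ] [ 0.66013513 -0.18260891  0.095     ] 0.13201271741644732 expect .132 19.860046861335448
scene px [[246.42211022 265.00089825]
 [290.74883109 264.8618948 ]]
0.2 0 [-0.34  0.5   0.86  1.87 -0.45  0.97 -0.85]
0.2 30 [-0.37  0.52  0.91  1.88 -0.49  0.99 -0.29]
0.2 60 [-0.38  0.53  0.93  1.88 -0.51  0.99  0.25]
0.2 90 [-0.37  0.53  0.92  1.88 -0.5   0.99  0.76]
0.2 120 [-0.41  0.55  0.97  1.88 -0.54  1.    1.32]
0.2 150 [-0.31  0.48  0.81  1.87 -0.42  0.96  1.74]
0.11 0 [-0.4   0.74  1.01  1.94 -0.8   0.92 -0.56]
0.11 30 [-0.42  0.76  1.04  1.94 -0.83  0.94 -0.01]
0.11 60 [-0.45  0.81  1.1   1.94 -0.89  0.98  0.57]
0.11 90 [-0.45  0.82  1.11  1.94 -0.9   0.99  1.1 ]
0.11 120 [-0.32  0.66  0.85  1.94 -0.66  0.85  1.41]
0.11 150 [-0.16  0.57  0.62  1.93 -0.46  0.78  1.76]
```

View pics/crop2.png

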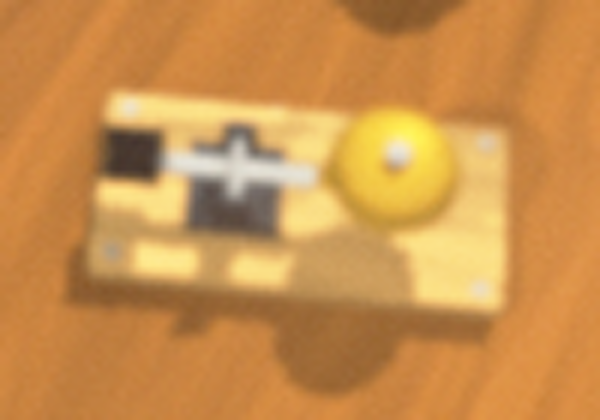

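The pad in the scene view is at (247,265.5), against a prediction of (246.4,265), so the two views agree. Next I'll shut the fingers, swing the base at z 0.25 above everything, then hover over the pad.

```bash
python3 - <<'E'
from h import *
manip.command_gripper(0.0,20)
q=np.array(manip.sense()["joint_pos"]);q[0]=0.37;manip.movej(q)
s=manip.sense();print(s["time"],s["tcp_pos"],s["tool_rot"])
p=[.536,-.2275,.14]
for a in range(0,180,20):
    o=[np.cos(np.radians(a/2)),np.sin(np.radians(a/2)),0,0]
    j=manip.inverse_kinematics(p,o); print(a,None if j is None else np.round(j,2))
print(np.round(manip.inverse_kinematics(p,s["tool_rot"]),2))
E
```

```text
4.4083 [ 0.59988433 -0.30953146  0.25002414] [ 8.54019061e-01  5.20241655e-01  2.26224506e-04 -1.12875310e-04]
0 [ 0.13  0.46  0.22  1.89 -0.13  0.8  -1.16]
20 [ 0.19  0.45  0.14  1.89 -0.09  0.81 -0.85]
40 [ 0.24  0.45  0.07  1.88 -0.04  0.81 -0.54]
60 [ 0.29  0.45  0.    1.88 -0.    0.81 -0.23]
80 [ 0.35  0.45 -0.07  1.88  0.04  0.81  0.08]
100 [ 0.4   0.46 -0.13  1.87  0.08  0.82  0.4 ]
120 [ 0.45  0.46 -0.2   1.87  0.12  0.82  0.71]
140 [ 0.51  0.47 -0.28  1.86  0.17  0.83  1.02]
160 [ 0.57  0.48 -0.35  1.86  0.21  0.84  1.33]
[ 0.3   0.45 -0.01  1.88  0.    0.81 -0.18]
```

```bash
python3 - <<'E'
from h import *
o=[np.cos(np.radians(10)),np.sin(np.radians(10)),0,0]
manip.move_pose([.536,-.2275,.16],o); manip.move_linear([.536,-.2275,.10],o,speed=.1)
s=manip.sense();print(s["time"],s["tcp_pos"],s["force"])
im=manip.read_camera("scene")[:,:,::-1]
print(proj("scene",[[*s["tcp_pos"][:2],s["tcp_pos"][2]-.019]]))
cv2.imwrite("pics/hover.png",cv2.resize(im[200:310,205:325],None,fx=5,fy=5,interpolation=cv2.INTER_CUBIC))
E
```

```text
5.925 [ 0.53645375 -0.22782569  0.10039864] [-0.00810294  0.47804624 -0.42174684]
[[246.38798041 262.30781549]]
```

View pics/hover.png

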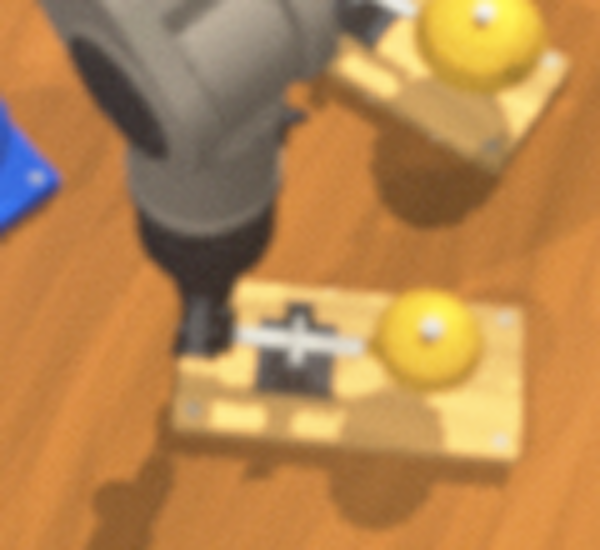

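The fingertip at crop (200,345) sits squarely over the pad, clear of the bell. Pressing slowly with a force stop.

```bash
python3 - <<'E'
from h import *
o=[np.cos(np.radians(10)),np.sin(np.radians(10)),0,0];x,y=.536,-.2275
manip.move_linear([x,y,.08],o,speed=.05)
f0=np.array(manip.sense()["force"])
r=manip.move_linear([x,y,.060],o,speed=.012,force_limit=8)
s=manip.sense();print(r,s["time"],s["tcp_pos"],np.array(s["force"])-f0)
manip.wait(.2);s=manip.sense();print(s["tcp_pos"],np.array(s["force"])-f0)
E
```

```text
True 7.6833 [ 0.53563173 -0.22777899  0.06537983] [-2.38673545  0.78993801  7.79252777]
[ 0.53558611 -0.22779705  0.06542439] [-1.93041086  1.40143717  7.81448085]
```

```bash
python3 - <<'E'
from h import *
o=[np.cos(np.radians(10)),np.sin(np.radians(10)),0,0];x,y=.536,-.2275
r=manip.move_linear([x,y,.0635],o,speed=.008,force_limit=4)
manip.wait(.15);s=manip.sense();print(r,s["tcp_pos"],s["force"])
cv2.imwrite("pics/press.png",cv2.resize(manip.read_camera("scene")[200:310,205:325,::-1],None,fx=5,fy=5,interpolation=cv2.INTER_CUBIC))
manip.move_linear([x,y,.085],o,speed=.03);manip.wait(.3)
s=manip.sense();print(s["tcp_pos"],s["force"])
manip.move_linear([x,y,.25],o,speed=.12)
q=np.array(manip.sense()["joint_pos"]);q[0]+=.5;manip.movej(q);manip.wait(.3)
s=manip.sense();print(s["time"],s["tcp_pos"])
a=manip.read_camera("top")[:,:,::-1];cv2.imwrite("pics/end.png",cv2.resize(a[70:230,80:460],None,fx=2.1,fy=2.1))
E
```

```text
True [ 0.53559484 -0.22782124  0.06538236] [-2.57376252  0.96283655  7.35147091]
[ 0.53590779 -0.22747553  0.08484976] [-0.11473858 -0.12872256  0.42907257]
12.35 [ 0.36198819 -0.4555421   0.24917884]
```

View pics/press.png

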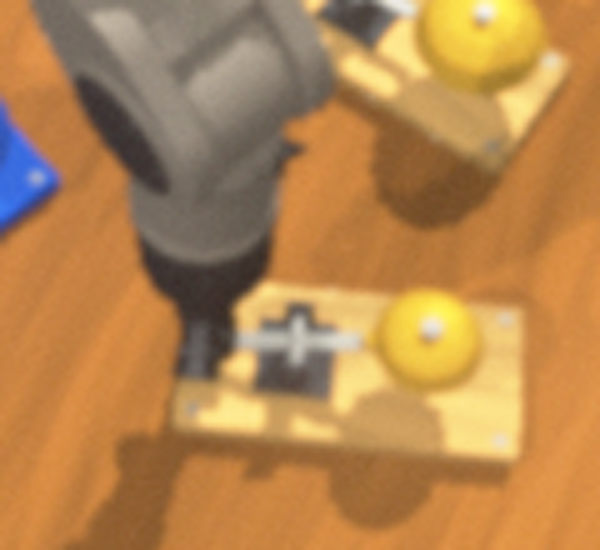

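View pics/end.png

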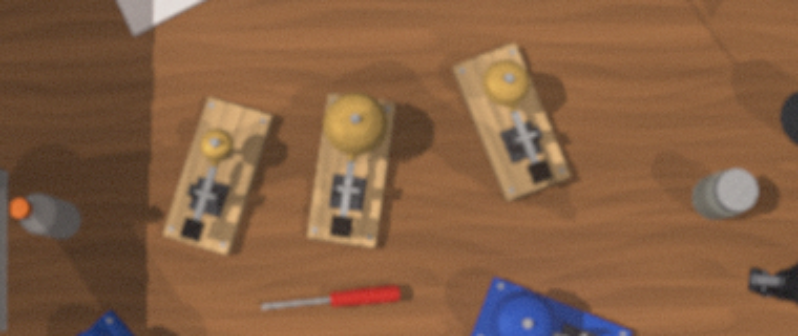

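During the press the lever was tilted at the bell lip. The 7.8 N with no further travel, against 5 N at the stop, shows it was fully down. In the last view the key is back up and the stands, bottle, jar and screwdriver look unmoved, with the hand clear.

```bash
python3 -c "
from rig import manip
print(manip.hand_in())"
```

```text
the job is handed in; nothing more can be done
None
```

I pressed the middle-sized bell's key (the right-hand wooden stand) to its stop at about 8 N, let it spring back, drew the hand well clear and handed the job in at about 12 s; no verdict was returned.

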